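# Pack the brown glass reagents into the graded bottle carrier

## Task

Gather the four brown glass reagent bottles that stand out on the front half of the bench into the blue carrier, one upright in each bay, graded by height: the shortest in the smallest bay beside the yellow tab, then the next taller in each following bay, up to the tallest in the largest bay at the other end. Set them down, do not drop them or knock any bottle over, and leave the white plastic bottles, and the spare brown bottle kept at the back by the wall, standing where they are.

Things in the scene. Friction and masses are not known exactly. Their poses are not given: they have to be found in the camera images.
- carrier: Blue open carrier fixed to the bench at any yaw, 242 x 82 x 18 mm. Origin: centre of its underside (z = 0), z up. Four bays in a row along x with black mats, centres at y = 0, x = -95, -44, +12, +80 mm, lengths (x) 44, 50, 54, 74 mm, all 74 mm wide (y); walls 4 mm thick, tops at z = 18 mm, bay floors at z = 5 mm. A yellow tab sticks out 17 mm at the -x end, by the smallest bay.
- amber_24: Shortest brown bottle: brown glass, black cap, blue stripe on the label; body 24 mm in diameter and 39 mm high, cap 18 mm in diameter, 48 mm high in all, 20 to 45 g. Origin: centre of its underside; z up along its axis.
- amber_30: Second shortest brown bottle: brown glass, white cap, green stripe on the label; body 30 mm in diameter and 51 mm high, cap 22 mm in diameter, 62 mm high in all, 20 to 45 g. Origin: centre of its underside; z up along its axis.
- amber_34: Third brown bottle: brown glass, black cap, green stripe on the label; body 34 mm in diameter and 57 mm high, cap 25 mm in diameter, 70 mm high in all, 25 to 60 g. Origin: centre of its underside; z up along its axis.
- amber_54: Tallest brown bottle: brown glass, white cap, blue stripe on the label; body 54 mm in diameter and 86 mm high, cap 40 mm in diameter, 105 mm high in all, 80 to 170 g. A like bottle kept at the back by the wall, beyond reach, is a fixed spare and not this one. Origin: centre of its underside; z up along its axis.
- white_blue_1: White plastic bottle with a blue cap, 30 mm in diameter, 62 mm high; does not belong in the carrier, stays where it is. Origin: centre of its underside; z up along its axis.
- white_blue_2: A second white plastic bottle with a blue cap, 30 mm in diameter, 62 mm high; does not belong in the carrier, stays where it is. Origin: centre of its underside; z up along its axis.
- white_red: White plastic bottle with a red cap, 44 mm in diameter, 85 mm high; does not belong in the carrier, stays where it is. Origin: centre of its underside; z up along its axis.

How it is judged:
By the outcome, as a careful person would: the job done as asked, in the order asked, and still so for the second after the job is handed in, with the robot touching nothing.
It also fails if it takes over 99 s, if anything falls off the work surface, if the arm or the gripper's body presses on something with over 40 N, if the wrist force passes 120 N, or if a joint passes its speed limit or range.

## Robot

A 7-joint arm with a two-finger parallel gripper is mounted at the origin on a cart in front of the work surface, level with it; the furniture and walls round the work are solid. World frame = base frame: x ahead of the robot, y to its left, z up, the work surface at z = 0. Lengths are in mm, angles in rad, forces in N, time in s.
With the tool pointing down it reaches from about 400 to 900 mm from the base axis. Payload 5.6 kg.
Tool frame: the origin (TCP) lies midway between the tips of the shut fingers; the grasp point (between the pads) lies 19 mm behind it; z points along the fingers, y is the line along which they close (so a half turn about z gives the same grasp; the last joint's range is limited). The gripper opens to 92 mm and grips with 3 to 60 N. Pads are 20 mm wide; open, the fingers measure 128 mm over their backs; the gripper's body (75 mm by 189 mm) begins 69 mm behind the grasp point.
Start: joints at [-1.311, 0.468, -0.012, 1.603, 0.006, 1.071, -0.056], TCP at [193.867, 620.423, 214.592] pointing down, gripper open.
Joint ranges: [-2.53, 2.53], [-0.31, 2.02], [-1.57, 1.55], [0.28, 2.44], [-1.29, 4.43], [0.15, 1.84], [-2.92, 2.92]. Speed limits (rad/s): [2.57, 2.57, 3.14, 3.14, 3.14, 3.14, 3.14].

## Interface

Orientations are given as a unit quaternion [w, x, y, z].
In Python, from workcell import r, get_image, camera_params, boxes_of gives the robot as it stands.
- The arm moves only by the shell command python3 -m creep 'ROWS' [FORCE]. ROWS is JSON, a list of rows, each a list of 3 entries, a list of its own where there are three numbers: the closure in counts, from 0 (fully open) to 255 (shut), then the shift along the tool's x, y, z in m, then the turn, a rotation vector about the tool's x, y, z in degrees. In form: [[claw, [dx, dy, dz], [rx, ry, rz]], ...]. A call has exactly 5 rows; each row is the pose to reach, as a shift and turn from the pose commanded when the call began, along the tool's axes at that moment; what a row does not reach only later rows make up. A row lasts 1/10 s, in which the tool goes at most 50 mm and 8.59 degrees, less where a joint would pass 70% of its speed; a pose out of reach is approached as far as the arm can. A call with a gripper value outside its range is refused whole. The fingers move at their own pace and stop on an object; FORCE is the grip in N (left out, the last holds). Time passes only in rows, so rows that repeat a pose let the fingers close, or fill a call up. It gives the time, the measured TCP pose, the force, the opening and the grip force at its end, in the units of the state.
- r.observe(): the state, without advancing time (a new reading comes with each control period).
- get_image(name): name is "scene" or "side" or "wrist"; returns the picture (420x560x3 uint8, red, green, blue); there is no depth.
- camera_params(name): a dict with "vfov" (degrees; the focal length in pixels is half the picture's height over the tangent of half this angle, whatever the lens; pixels are square), "cx", "cy" (the principal point, pixels), "pose" (4x4, takes a point from camera to world coordinates). Camera axes: x right, y down, z forward; pixel columns grow to the right and rows downward; lengths in mm; the calibration is good to about 2 mm. A picture is of the moment at which its call begins: read the wrist's pose just before it. camera_params takes no time and is no camera call; for the wrist camera it gives the pose at the moment of the call.
- r.hand_in(): hands the job in; it is judged then, once.
Trained networks look in the newest picture that a camera, given by its name, has taken for a name from the list of things; names that differ only in an ending like _2 or _b are one class to them, and where a whole thing is asked for, a point or a joint stands for the part that bears it (a point fixed in the world has none). Each returns a list of dicts, best first, with "score" (0 to 1); they miss things now and then, are a little off and sometimes report something else, mostly with a low value. They report only what shows in the picture. A call takes as long as a camera call.
- boxes_of(camera, label): "centre" ([x, y, z] in mm, in world coordinates, good to about 4 mm: the middle of the surface that is visible of it).
The state is a dict: "t": time; "joint_positions": joint angles; "dq": joint speeds; "joint_efforts": joint torques, N m; "tcp_pos": TCP position; "tcp_rot": TCP orientation; "wrist_force": force on the tool from outside, world axes, zero at the start; "ft_torque": the same for the moment, N m; "finger_gap": finger opening in mm; "finger_force": force on a finger pad.
Only numpy, scipy, OpenCV 4.12 (cv2) and the standard library are available. Lean on these libraries where they do the work, as an engineer would, in place of code of your own. Each camera call takes 0.05 s, during which the arm holds its last target. There are 200 camera calls.

## Working session

There is one attempt and no reset: what is moved stays moved. The work goes in short steps, Python scripts to look and compute and a shell command to move; the robot and the scene stay as the last step left them, time stands still between calls to the robot, and variables do not carry over. Pictures are saved under pics/ and viewed, at most 14 in all, crops included, and the job is handed in when it is done.

```bash
ls; mkdir -p pics; python3 - <<'E'
from workcell import r, get_image, camera_params, boxes_of
import cv2
print(r.observe())
for n in ("scene","side"):
    im=get_image(n); cv2.imwrite(f"pics/{n}0.png",im[:,:,::-1]); p=camera_params(n); print(n,p)
    for l in ("carrier","amber_24","amber_30","amber_34","amber_54","white_blue_1","white_red"):
        print(l,[( [round(x) for x in d["centre"]],round(d["score"],2)) for d in boxes_of(n,l)])
E
```

```text
pics
{'t': 0.0, 'joint_positions': array([-1.31102495,  0.46836525, -0.0115825 ,  1.60363052,  0.00597735,
        1.07137146, -0.05631544]), 'dq': array([ 0.00031376, -0.00060075,  0.00029499, -0.00108562, -0.00156481,
        0.0004781 , -0.00083696]), 'joint_efforts': array([ 7.39891111e-04, -5.20578003e+01, -1.20770180e-02, -2.43741041e+01,
       -5.65669918e-02,  1.71840715e-02,  1.54253403e-04]), 'tcp_pos': array([193.70817662, 619.85741039, 213.6452015 ]), 'tcp_rot': array([-7.58199593e-05,  1.50861628e-01,  9.88554506e-01, -8.66757714e-04]), 'wrist_force': array([-0.45178064,  0.70599259,  0.67028678]), 'ft_torque': array([-0.08884703,  0.01138511, -0.02228272]), 'finger_force': 0.0, 'finger_gap': 91.88149241095529}
scene {'vfov': 53.06753150916063, 'cx': 270.3915468234499, 'cy': 206.00554618372638, 'pose': array([[ 8.63403181e-01, -2.00524392e-01,  4.62952389e-01,
         1.10458672e+00],
       [-5.04463092e-01, -3.56240738e-01,  7.86517340e-01,
        -8.69774972e+02],
       [ 7.20658911e-03, -9.12623967e-01, -4.08736541e-01,
         5.02879697e+02],
       [ 0.000000
[... 884 characters left out ...]
-1.23342252e-01,  3.72473928e-01,
         1.18615465e+02],
       [-3.92109365e-01,  3.23208448e-01, -8.61270309e-01,
         9.02163792e+02],
       [-1.41557004e-02, -9.38255289e-01, -3.45653914e-01,
         3.97635212e+02],
       [ 0.00000000e+00,  0.00000000e+00,  0.00000000e+00,
         1.00000000e+00]])}
carrier [([613, 77, 11], 0.67)]
amber_24 [([565, 261, 59], 0.81), ([443, 381, 28], 0.67)]
amber_30 [([565, 261, 59], 0.81), ([443, 381, 28], 0.67)]
amber_34 [([565, 261, 59], 0.81), ([443, 381, 28], 0.67)]
amber_54 [([565, 261, 59], 0.81), ([443, 381, 28], 0.67)]
white_blue_1 [([564, 362, 32], 0.88), ([441, 382, 32], 0.71), ([566, 265, 60], 0.67)]
white_red [([442, 262, 43], 0.6)]
```

View pics/scene0.png

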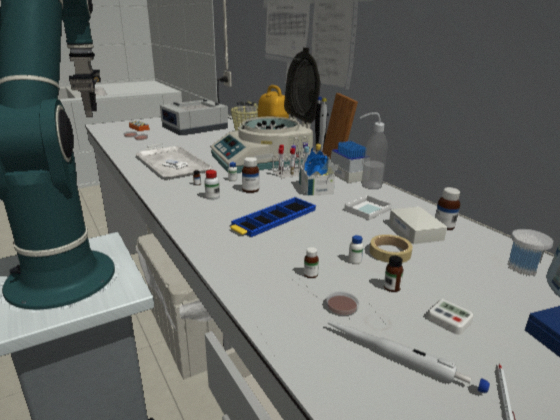

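View pics/side0.png

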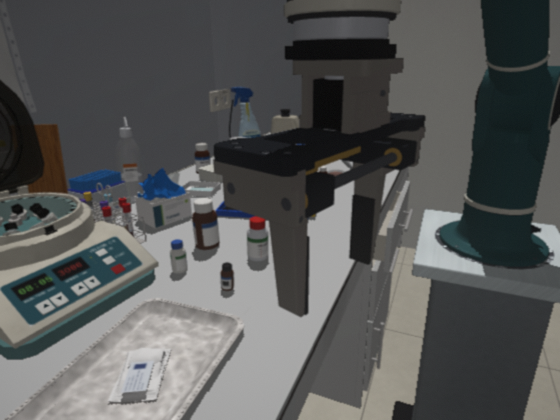

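The scene shows amber_30 at px (312,263), amber_34 at (394,273), amber_54 at (251,175), amber_24 at (197,178), the spare at (449,208) and the carrier at (275,216) with its tab at (238,229). Side confirms the left cluster: amber_24 at (227,278), amber_54 at (206,225). Next I'll move over the left cluster for a wrist view.

```bash
cat > h.py <<'E'
import numpy as np, cv2
from scipy.spatial.transform import Rotation as R
from workcell import r, get_image, camera_params, boxes_of
def state():
    s=r.observe(); return s, R.from_quat(np.roll(s["tcp_rot"],-1)).as_matrix()
def shot(n,f):
    p=camera_params(n); im=get_image(n)[:,:,::-1].copy(); cv2.imwrite("pics/"+f,im); return p,im
def ray(p,u,v):
    f=210/np.tan(np.radians(p["vfov"]/2)); P=p["pose"]
    return P[:3,3], P[:3,:3]@np.array([(u-p["cx"])/f,(v-p["cy"])/f,1])
def onz(p,u,v,z):
    o,d=ray(p,u,v); return (o+d*(z-o[2])/d[2]).round(1)
def tri(rays):
    A=[];b=[]
    for o,d in rays:
        d=d/np.linalg.norm(d); M=np.eye(3)-np.outer(d,d); A.append(M); b.append(M@o)
    x=np.linalg.lstsq(np.vstack(A),np.hstack(b),rcond=None)[0]
    return x.round(1)
def proj(p,X):
    f=210/np.tan(np.radians(p["vfov"]/2)); q=np.linalg.inv(p["pose"])@np.r_[X,1]
    return (f*q[0]/q[2]+p["cx"]).round(1),(f*q[1]/q[2]+p["cy"]).round(1)
def to(X,closedir=None):
    """shift in tool axes (m) and turn about tool z (deg) to TCP X, closing line along world angle closedir deg"""
    s,M=state(); d=M.T@(np.array(X)-s["tcp_pos"])/1000
    y=np.degrees(np.arctan2(M[1,1],M[0,1])); t=0
    if closedir is not None: t=-((closedir-y+90)%180-90)
    print("t",round(s["t"],2),"tcp",s["tcp_pos"].round(1),"ydir",round(y,1),"shift",d.round(4),"turn",round(t,1),"j7",s["joint_positions"][6].round(2),"gap",s["finger_gap"].round(1),"F",s["finger_force"].round(1))
E
python3 -m creep '[[0,[-0.19,-0.115,-0.06],[0,0,0]],[0,[-0.19,-0.115,-0.06],[0,0,0]],[0,[-0.19,-0.115,-0.06],[0,0,0]],[0,[-0.19,-0.115,-0.06],[0,0,0]],[0,[-0.19,-0.115,-0.06],[0,0,0]]]' 20
python3 -m creep '[[0,[-0.19,-0.115,-0.06],[0,0,0]],[0,[-0.19,-0.115,-0.06],[0,0,0]],[0,[-0.19,-0.115,-0.06],[0,0,0]],[0,[-0.19,-0.115,-0.06],[0,0,0]],[0,[-0.19,-0.115,-0.06],[0,0,0]]]'
python3 - <<'E'
from h import *
p,im=shot("wrist","w1.png"); print(p["pose"].round(2))
to([447,372,200],0)
E
```

```text
t: 1.3
tcp_pos: [344.2, 450.9, 276.0]
tcp_rot: [0.001, 0.153, 0.988, 0.0]
wrist_force: [1.0, -0.3, 0.0]
finger_gap: 91.9
finger_force: 0.0
t: 1.8
tcp_pos: [490.8, 283.8, 336.2]
tcp_rot: [0.001, 0.153, 0.988, 0.0]
wrist_force: [0.2, 0.1, -0.2]
finger_gap: 91.4
finger_force: 0.0
[[ 3.0000e-01  9.2000e-01  2.4000e-01  4.2380e+02]
 [ 9.5000e-01 -2.9000e-01 -8.0000e-02  3.0488e+02]
 [ 0.0000e+00  2.5000e-01 -9.7000e-01  5.0735e+02]
 [ 0.0000e+00  0.0000e+00  0.0000e+00  1.0000e+00]]Traceback (most recent call last):
  File "<stdin>", line 3, in <module>
  File "h.py", line 27, in to
    print("t",round(s["t"],2),"tcp",s["tcp_pos"].round(1),"ydir",round(y,1),"shift",d.round(4),"turn",round(t,1),"j7",s["joint_positions"][6].round(2),"gap",s["finger_gap"].round(1),"F",s["finger_force"].round(1))
                                                                                                                                                             ^^^^^^^^^^^^^^^^^^^^^
AttributeError: 'float' object has no attribute 'round'
```

View pics/w1.png

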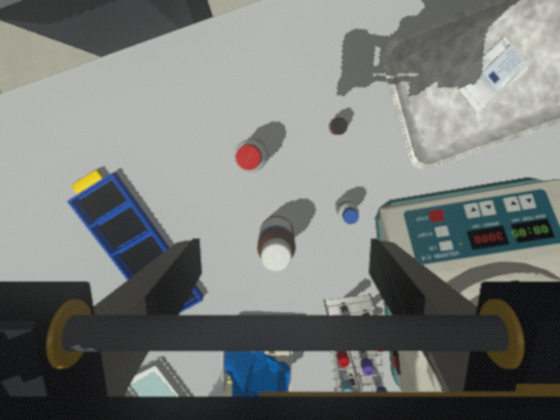

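Wrist view: amber_24 cap at (339,126), red cap at (249,157), blue cap at (350,215), amber_54 cap at (275,258), tab end of the carrier at (68,200)–(120,174), and one far corner at about (203,295).

```bash
sed -i 's/s\["finger_gap"\].round(1)/round(s["finger_gap"],1)/; s/s\["finger_force"\].round(1)/round(s["finger_force"],1)/' h.py
python3 - <<'E'
from h import *
p=camera_params("wrist"); S=camera_params("scene")
for n,w,s,z in (("a24",(339,124),(197,172),48),("a54",(275,257),(251,161),105),("red",(249,155),(211,173),85),("blue",(350,215),(233,166),62)):
    print(n,onz(p,*w,z),onz(S,*s,z),"tri",tri([ray(p,*w),ray(S,*s)]))
for u,v in ((68,200),(120,174),(203,295)): print("carrier",onz(p,u,v,18))
for u,v in ((231,224),(247,234),(317,206),(299,198)): print("scene carrier",onz(S,u,v,18))
for n,s,z in (("a30",(312,251),62),("a34",(396,261),70),("blue2",(357,239),62)): print(n,onz(S,*s,z))
to([447,372,200],0)
E
```

```text
a24 [450.4 370.3  48. ] [445.6 352.4  48. ] tri [451.5 371.   41.2]
a54 [582.9 238.1 105. ] [569.2 213.6 105. ] tri [584.  237.6  96.7]
red [450.2 247.1  85. ] [442.  224.8  85. ] tri [450.6 246.   76.9]
blue [572.2 349.9  62. ] [555.  312.8  62. ] tri [575.2 352.   47.6]
carrier [433.5 -43.2  18. ]
carrier [421.6  48.   18. ]
carrier [643.6  92.2  18. ]
scene carrier [404.9  15.2  18. ]
scene carrier [415.5 -53.7  18. ]
scene carrier [665.1  -1.3  18. ]
scene carrier [653.   71.7  18. ]
a30 [ 460.5 -260.8   62. ]
a34 [ 572.8 -384.7   70. ]
blue2 [ 576.6 -267.    62. ]
t 1.85 tcp [494.  280.3 337.1] ydir 72.1 shift [0.0737 0.0727 0.1368] turn 72.1 j7 0.72 gap 92.0 F 0.0
```

```bash
python3 -m creep '[[60,[0.07,0.072,0.187],[0,0,-29]],[60,[0.07,0.072,0.187],[0,0,-29]],[60,[0.07,0.072,0.187],[0,0,-29]],[60,[0.07,0.072,0.187],[0,0,-29]],[60,[0.07,0.072,0.187],[0,0,-29]]]' 
python3 -m creep '[[60,[0,0,0],[0,0,0]],[60,[0,0,0],[0,0,0]],[60,[0,0,0],[0,0,0]],[60,[0,0,0],[0,0,0]],[60,[0,0,0],[0,0,0]]]'
python3 - <<'E'
from h import *
p,im=shot("wrist","w2.png")
print(proj(p,[450,370,48]),[([round(x) for x in d["centre"]],round(d["score"],2),proj(p,d["centre"])) for d in boxes_of("wrist","amber_24")])
to([450,370,100],101)
E
```

```text
t: 2.35
tcp_pos: [438.1, 377.7, 143.0]
tcp_rot: [-0.004, -0.104, 0.995, -0.002]
wrist_force: [-0.4, -0.1, 0.5]
finger_gap: 70.5
finger_force: 0.0
t: 2.85
tcp_pos: [443.6, 377.1, 149.0]
tcp_rot: [0.001, -0.101, 0.995, 0.001]
wrist_force: [0.3, 0.7, -1.2]
finger_gap: 70.4
finger_force: 0.0
(np.float64(274.8), np.float64(215.6)) [([554, 255, 14], 0.86, (np.float64(142.7), np.float64(282.5)))]
t 2.95 tcp [443.1 377.1 148.4] ydir 101.6 shift [-0.0053 -0.0084  0.0484] turn 0.6 j7 1.04 gap 70.3 F 0.0
```

View pics/w2.png

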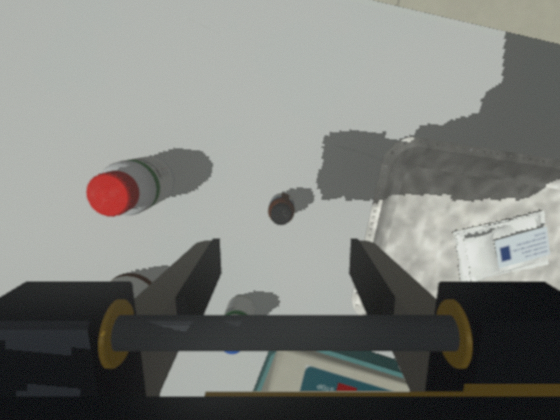

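Wrist view: amber_24 cap at (281,211), with the red bottle well clear on the left and the tray edge at about 60 mm to the right. I'll narrow the fingers for clearance.

```bash
python3 - <<'E'
from h import *
p=camera_params("wrist"); X=onz(p,281,210,48); print(X)
to([X[0],X[1],12],101)
E
```

```text
[443.4 374.1  48. ]
t 2.95 tcp [443.1 377.1 148.4] ydir 101.6 shift [ 0.0004 -0.0031  0.1364] turn 0.6 j7 1.04 gap 70.3 F 0.0
```

```bash
python3 -m creep '[[115,[0,-0.003,0.04],[0,0,0]],[115,[0,-0.003,0.08],[0,0,0]],[115,[0,-0.003,0.11],[0,0,0]],[115,[0,-0.003,0.136],[0,0,0]],[115,[0,-0.003,0.136],[0,0,0]]]' 10
python3 -m creep '[[255,[0,0,0],[0,0,0]],[255,[0,0,0],[0,0,0]],[255,[0,0,0],[0,0,0]],[255,[0,0,0],[0,0,0]],[255,[0,0,0],[0,0,0]]]' 10
python3 -m creep '[[255,[0,0,0],[0,0,0]],[255,[0,0,-0.02],[0,0,0]],[255,[0,0,-0.06],[0,0,0]],[255,[0,0,-0.1],[0,0,0]],[255,[0,0,-0.14],[0,0,0]]]' 10
python3 -c "from h import *; to([427,3,130],101)"
```

```text
t: 3.45
tcp_pos: [441.2, 372.2, 8.4]
tcp_rot: [-0.003, -0.101, 0.995, -0.002]
wrist_force: [-0.6, 0.2, -1.0]
finger_gap: 50.4
finger_force: 0.0
t: 3.95
tcp_pos: [444.1, 374.9, 13.0]
tcp_rot: [0.001, -0.101, 0.995, 0.001]
wrist_force: [0.0, -0.2, 6.3]
finger_gap: 23.4
finger_force: 10.0
t: 4.45
tcp_pos: [442.9, 373.9, 153.1]
tcp_rot: [-0.0, -0.102, 0.995, -0.0]
wrist_force: [-0.1, 1.1, -1.3]
finger_gap: 23.3
finger_force: 10.0
t 4.45 tcp [442.9 373.9 153.1] ydir 101.7 shift [ 0.0905 -0.3601  0.0232] turn 0.7 j7 1.04 gap 23.3 F 10.0
```

```bash
python3 -m creep '[[255,[-0.03,-0.19,-0.08],[0,0,0]],[255,[-0.03,-0.19,-0.08],[0,0,0]],[255,[-0.03,-0.19,-0.08],[0,0,0]],[255,[-0.03,-0.19,-0.08],[0,0,0]],[255,[-0.03,-0.19,-0.08],[0,0,0]]]'
python3 -m creep '[[255,[-0.024,-0.173,-0.067],[0,0,0]],[255,[-0.024,-0.173,-0.067],[0,0,0]],[255,[-0.024,-0.173,-0.067],[0,0,0]],[255,[-0.024,-0.173,-0.067],[0,0,0]],[255,[-0.024,-0.173,-0.067],[0,0,0]]]'
python3 -m creep '[[255,[0,0,0],[0,0,0]],[255,[0,0,0],[0,0,0]],[255,[0,0,0],[0,0,0]],[255,[0,0,0],[0,0,0]],[255,[0,0,0],[0,0,0]]]'
python3 - <<'E'
from h import *
p,im=shot("wrist","w3.png"); np.save("w3.npy",p["pose"])
to([570,30,300],101)
E
```

```text
t: 4.95
tcp_pos: [514.2, 188.0, 234.4]
tcp_rot: [0.003, -0.097, 0.995, -0.0]
wrist_force: [1.1, -0.1, 0.2]
finger_gap: 23.3
finger_force: 10.0
t: 5.45
tcp_pos: [571.3, 23.8, 300.7]
tcp_rot: [0.002, -0.097, 0.995, -0.001]
wrist_force: [-0.7, -0.1, -0.9]
finger_gap: 23.2
finger_force: 10.0
t: 5.95
tcp_pos: [569.2, 30.4, 298.3]
tcp_rot: [-0.0, -0.102, 0.995, 0.0]
wrist_force: [0.4, 0.5, -0.9]
finger_gap: 23.1
finger_force: 10.0
t 6.0 tcp [569.2  30.2 298.4] ydir 101.7 shift [-0.0007 -0.0003 -0.0016] turn 0.7 j7 1.72 gap 22.7 F 10.0
```

View pics/w3.png

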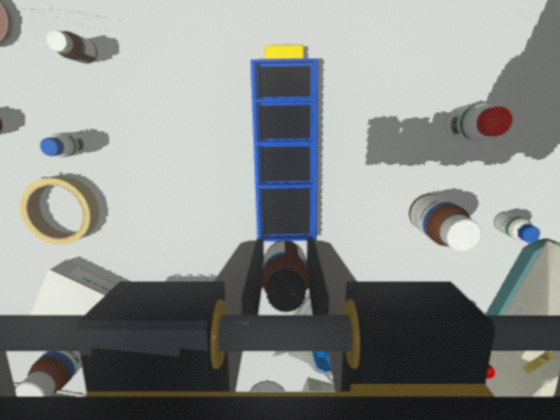

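Wrist view shows the whole carrier: tab end corners about (251,60) and (318,59), far end (258,240) and (317,238). The held amber_24 is upright at (286,285). Others: amber_30 cap (60,41), amber_54 cap (462,233).

```bash
python3 - <<'E'
from h import *
from scipy.optimize import least_squares
p=camera_params("wrist"); p["pose"]=np.load("w3.npy")
im=cv2.imread("pics/w3.png"); h=cv2.cvtColor(im,cv2.COLOR_BGR2HSV)
m=cv2.inRange(h,(108,140,60),(128,255,255)); m[:50]=0; m[248:]=0; m[:,:240]=0; m[:,330:]=0
ys,xs=np.nonzero(m); print(len(xs))
for row in (70,100,120,160,200,230):
    c=np.nonzero(m[row])[0]; print(row,c.min(),c.max())
for col in (265,285,305): c=np.nonzero(m[:,col])[0]; print(col,c)
W=[onz(p,u,v,18)[:2] for u,v in ((251,59.5),(318.5,58.5),(258,241),(317.5,239))]
print(W)
L=np.array([[-121,-41],[-121,41],[121,-41],[121,41]])
f=lambda q:(L@np.array([[np.cos(q[2]),np.sin(q[2])],[-np.sin(q[2]),np.cos(q[2])]])+q[:2]-W).ravel()
s=least_squares(f,[540,10,0.1]); print(s.x,np.degrees(s.x[2]),s.fun.round(1))
print("a54",onz(p,462,234,105),"a30",onz(p,59,41,62),"blue1",onz(p,529,233,62),"red",onz(p,494,121,85))
E
```

```text
3827
70 252 317
100 253 316
120 254 316
160 255 316
200 257 316
230 258 316
265 [ 60  61  62  63  64  65  97  98  99 100 101 102 103 104 105 139 140 141
 142 143 144 145 146 182 183 184 185 186 187 188 235 237 238 239 240]
285 [ 60  61  62  63  64  65  97  98  99 100 101 102 103 104 105 138 139 140
 141 142 143 144 145 146 181 182 183 184 185 186 187 188 234 235 236 237
 238 239]
305 [ 59  60  61  62  63  64  65  97  98  99 100 101 102 103 104 138 139 140
 141 142 143 144 145 146 181 182 183 184 185 186 187 234 235 236 237 238
 239]
[array([431.8, -41.2]), array([413.4,  41.3]), array([666.2,  11.7]), array([646. ,  94.3])]
[5.3935000e+02 2.6525000e+01 2.2371054e-01] 12.817669782562879 [-1.3  0.9 -1.1 -1.6  0.2  1.7  2.2 -1. ]
a54 [578.3 240.4 105. ] a30 [ 463.4 -248.9   62. ] blue1 [568.6 350.6  62. ] red [449.3 243.7  85. ]
```

```bash
python3 -m creep '[[255,[0.125,0,0.208],[0,0,-1]],[255,[0.125,0,0.208],[0,0,-1]],[255,[0.125,0,0.208],[0,0,-1]],[255,[0.125,0,0.208],[0,0,-1]],[255,[0.125,0,0.208],[0,0,-1]]]'
python3 -m creep '[[255,[0,0,0],[0,0,0]],[255,[0,0,0],[0,0,0]],[255,[0,0,0],[0,0,0]],[255,[0,0,0],[0,0,0]],[255,[0,0,0],[0,0,0]]]'
python3 - <<'E'
from h import *
to([446.7,5.4,18],102.8)
p,im=shot("wrist","w4.png"); np.save("w4.npy",p["pose"])
E
```

```text
t: 6.5
tcp_pos: [445.1, 4.3, 89.1]
tcp_rot: [-0.0, -0.11, 0.994, 0.0]
wrist_force: [0.1, 1.0, -0.9]
finger_gap: 23.4
finger_force: 10.0
t: 7.0
tcp_pos: [448.5, 4.6, 91.7]
tcp_rot: [0.001, -0.11, 0.994, 0.0]
wrist_force: [-0.2, 0.4, -0.1]
finger_gap: 23.6
finger_force: 10.0
t 7.0 tcp [448.5   4.6  91.7] ydir 102.7 shift [0.0018 0.0012 0.0737] turn -0.1 j7 1.81 gap 23.6 F 10.0
```

View pics/w4.png

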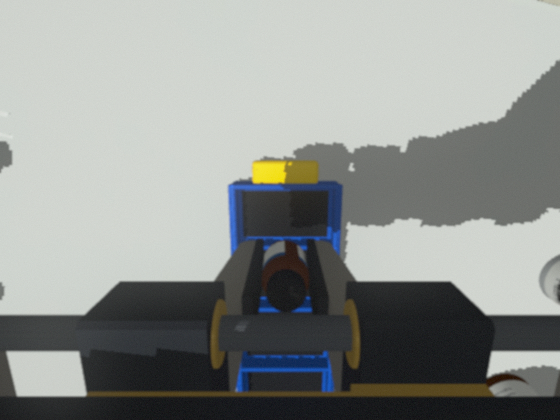

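The tab end corners appear at (230,184) and (341,183), centred under the hand. I'll check their height from the two views.

```bash
python3 - <<'E'
from h import *
p=camera_params("wrist"); p["pose"]=np.load("w4.npy"); q=dict(p,pose=np.load("w3.npy"))
for a,b in (((230,183.5),(251,59.5)),((341.5,182.5),(318.5,58.5))): print(onz(p,*a,18),tri([ray(p,*a),ray(q,*b)]))
E
```

```text
[430.8 -40.9  18. ] [431.4 -41.4  15.2]
[411.9  39.6  18. ] [412.5  41.3  12.1]
```

```bash
python3 -m creep '[[255,[0.002,0.001,0.025],[0,0,0]],[255,[0.002,0.001,0.045],[0,0,0]],[255,[0.002,0.001,0.06],[0,0,0]],[255,[0.002,0.001,0.07],[0,0,0]],[255,[0.002,0.001,0.0735],[0,0,0]]]'
python3 -m creep '[[255,[0,0,0],[0,0,0]],[255,[0,0,0],[0,0,0]],[255,[0,0,0],[0,0,0]],[255,[0,0,0],[0,0,0]],[255,[0,0,0],[0,0,0]]]'
```

```text
t: 7.55
tcp_pos: [445.3, 4.5, 17.0]
tcp_rot: [0.0, -0.11, 0.994, -0.0]
wrist_force: [-2.9, -0.6, 15.7]
finger_gap: 23.3
finger_force: 10.0
t: 8.05
tcp_pos: [444.9, 5.0, 17.3]
tcp_rot: [0.0, -0.11, 0.994, 0.0]
wrist_force: [0.7, 0.0, -0.0]
finger_gap: 23.4
finger_force: 10.0
```

```bash
python3 -m creep '[[165,[0,0,0],[0,0,0]],[165,[0,0,0],[0,0,0]],[165,[0,0,0],[0,0,0]],[165,[0,0,0],[0,0,0]],[165,[0,0,-0.015],[0,0,0]]]'
python3 -m creep '[[165,[0,0,-0.03],[0,0,0]],[165,[0,0,-0.06],[0,0,0]],[60,[0,0,-0.1],[0,0,0]],[60,[0,0,-0.15],[0,0,0]],[60,[0,0,-0.15],[0,0,0]]]'
python3 -c "from h import *; to([463,-249,165],102.8)"
```

```text
t: 8.55
tcp_pos: [443.5, 4.8, 31.1]
tcp_rot: [-0.002, -0.11, 0.994, -0.0]
wrist_force: [-0.1, 0.8, 0.7]
finger_gap: 32.7
finger_force: 0.0
t: 9.05
tcp_pos: [448.8, 5.1, 187.7]
tcp_rot: [0.006, -0.11, 0.994, 0.0]
wrist_force: [0.1, 0.1, -0.3]
finger_gap: 54.2
finger_force: 0.0
t 9.05 tcp [448.8   5.1 187.7] ydir 102.6 shift [ 0.042  -0.2511  0.0223] turn -0.2 j7 1.76 gap 54.2 F 0.0
```

```bash
python3 -m creep '[[60,[0.042,-0.25,0.022],[0,0,0]],[60,[0.042,-0.25,0.022],[0,0,0]],[60,[0.042,-0.25,0.022],[0,0,0]],[60,[0.042,-0.25,0.022],[0,0,0]],[60,[0.042,-0.25,0.022],[0,0,0]]]'
python3 -m creep '[[60,[0,0,0],[0,0,0]],[60,[0,0,0],[0,0,0]],[60,[0,0,0],[0,0,0]],[60,[0,0,0],[0,0,0]],[60,[0,0,0],[0,0,0]]]'
python3 - <<'E'
from h import *
p,im=shot("wrist","w5.png"); np.save("w5.npy",p["pose"])
print(proj(p,[463,-249,62]),[([round(x) for x in d["centre"]],round(d["score"],2),proj(p,d["centre"])) for d in boxes_of("wrist","amber_30")])
to([463,-249,20],102.8)
E
```

```text
t: 9.55
tcp_pos: [457.9, -245.5, 159.8]
tcp_rot: [-0.0, -0.11, 0.994, 0.0]
wrist_force: [1.3, 1.6, 0.6]
finger_gap: 70.2
finger_force: 0.0
t: 10.05
tcp_pos: [458.7, -242.3, 160.6]
tcp_rot: [0.0, -0.111, 0.994, 0.0]
wrist_force: [-0.0, -0.1, 0.0]
finger_gap: 70.0
finger_force: 0.0
(np.float64(275.6), np.float64(214.0)) [([456, -250, 57], 0.94, (np.float64(276.3), np.float64(204.7))), ([562, -369, 23], 0.76, (np.float64(138.9), np.float64(271.0))), ([450, -4, 37], 0.65, (np.float64(534.0), np.float64(250.0)))]
t 10.15 tcp [ 458.7 -242.9  160.6] ydir 102.7 shift [-0.0028 -0.007   0.1407] turn -0.1 j7 2.37 gap 70.4 F 0.0
```

View pics/w5.png

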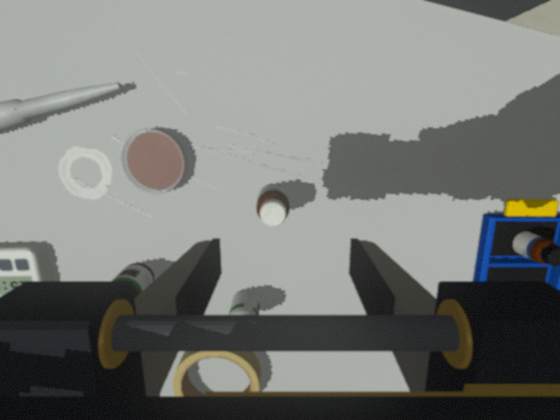

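Wrist view: amber_30 cap at (272,211). amber_24 stands in the tab bay at the right (545,250).

```bash
python3 - <<'E'
from h import *
p=camera_params("wrist"); q=dict(p,pose=np.load("w3.npy")); X=onz(p,272,210,62); print(X,tri([ray(p,272,210),ray(q,59,41)]))
to([X[0],X[1],18],102.8)
E
```

```text
[ 460.2 -253.3   62. ] [ 462.4 -253.3   54.8]
t 10.15 tcp [ 458.7 -242.9  160.6] ydir 102.7 shift [ 0.0009 -0.0105  0.1426] turn -0.1 j7 2.37 gap 70.4 F 0.0
```

```bash
python3 -m creep '[[60,[0.001,-0.009,0.045],[0,0,0]],[60,[0.001,-0.009,0.085],[0,0,0]],[60,[0.001,-0.009,0.12],[0,0,0]],[60,[0.001,-0.009,0.1425],[0,0,0]],[60,[0.001,-0.009,0.1425],[0,0,0]]]' 10
python3 -m creep '[[120,[0,0,0],[0,0,0]],[150,[0,0,0],[0,0,0]],[255,[0,0,0],[0,0,0]],[255,[0,0,0],[0,0,0]],[255,[0,0,0],[0,0,0]]]' 10
python3 -m creep '[[255,[0,0,0],[0,0,0]],[255,[0,0,0],[0,0,0]],[255,[0,0,-0.03],[0,0,0]],[255,[0,0,-0.07],[0,0,0]],[255,[0,0,-0.11],[0,0,0]]]' 10
python3 -c "from h import *; to([496.5,16.7,130],102.8)"
```

```text
t: 10.65
tcp_pos: [457.3, -251.4, 15.3]
tcp_rot: [-0.003, -0.11, 0.994, 0.001]
wrist_force: [0.4, -0.2, -0.3]
finger_gap: 70.7
finger_force: 0.0
t: 11.15
tcp_pos: [459.8, -252.9, 18.7]
tcp_rot: [0.001, -0.11, 0.994, -0.0]
wrist_force: [-0.4, 0.0, 0.6]
finger_gap: 32.4
finger_force: 0.0
t: 11.65
tcp_pos: [458.5, -252.6, 128.6]
tcp_rot: [-0.001, -0.11, 0.994, 0.0]
wrist_force: [0.9, -0.3, -0.1]
finger_gap: 29.6
finger_force: 9.9
t 11.65 tcp [ 458.5 -252.6  128.6] ydir 102.6 shift [-0.096   0.2544 -0.0014] turn -0.2 j7 2.42 gap 29.6 F 9.9
```

```bash
python3 -m creep '[[255,[-0.096,0.254,-0.001],[0,0,0]],[255,[-0.096,0.254,-0.001],[0,0,0]],[255,[-0.096,0.254,-0.001],[0,0,0]],[255,[-0.096,0.254,-0.001],[0,0,0]],[255,[-0.096,0.254,-0.001],[0,0,0]]]'
python3 -m creep '[[255,[0,0,0],[0,0,0]],[255,[0,0,0],[0,0,0]],[255,[0,0,0],[0,0,0]],[255,[0,0,0],[0,0,0]],[255,[0,0,0],[0,0,0]]]'
python3 - <<'E'
from h import *
to([496.5,16.7,24.5],102.8)
p,im=shot("wrist","w6.png"); np.save("w6.npy",p["pose"])
E
```

```text
t: 12.15
tcp_pos: [494.1, -3.4, 129.0]
tcp_rot: [0.0, -0.11, 0.994, 0.0]
wrist_force: [0.8, 0.4, -0.7]
finger_gap: 29.7
finger_force: 9.9
t: 12.65
tcp_pos: [494.2, -6.8, 128.9]
tcp_rot: [-0.0, -0.109, 0.994, -0.0]
wrist_force: [-0.2, -0.6, -0.5]
finger_gap: 29.6
finger_force: 9.9
t 12.65 tcp [494.2  -6.8 128.9] ydir 102.5 shift [-0.0073  0.0225  0.1044] turn -0.3 j7 1.87 gap 29.6 F 9.9
```

View pics/w6.png

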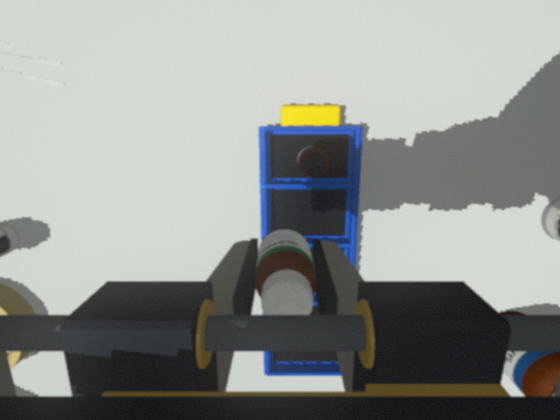

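amber_24 stands upright at the middle of bay 1 (312,160). amber_30 is held and needs 22 mm more in y, then it goes down.

```bash
python3 -m creep '[[255,[-0.007,0.0225,0.03],[0,0,0]],[255,[-0.007,0.0225,0.06],[0,0,0]],[255,[-0.007,0.0225,0.07],[0,0,0]],[255,[-0.007,0.0225,0.07],[0,0,0]],[255,[-0.007,0.0225,0.07],[0,0,0]]]'
python3 -c "from h import *; to([496.5,16.7,24.5],102.8)"
```

```text
t: 13.2
tcp_pos: [496.8, 17.4, 59.6]
tcp_rot: [0.0, -0.109, 0.994, -0.0]
wrist_force: [-0.7, -0.4, -0.8]
finger_gap: 29.5
finger_force: 9.9
t 13.2 tcp [496.8  17.4  59.6] ydir 102.6 shift [ 0.0005 -0.0006  0.0351] turn -0.2 j7 1.87 gap 29.5 F 9.9
```

```bash
python3 -m creep '[[255,[0,0,0.015],[0,0,0]],[255,[0,0,0.025],[0,0,0]],[255,[0,0,0.03],[0,0,0]],[255,[0,0,0.033],[0,0,0]],[255,[0,0,0.035],[0,0,0]]]'
python3 -m creep '[[255,[0,0,0],[0,0,0]],[255,[0,0,0],[0,0,0]],[145,[0,0,0],[0,0,0]],[145,[0,0,0],[0,0,0]],[145,[0,0,0],[0,0,0]]]'
python3 -m creep '[[140,[0,0,0],[0,0,0]],[130,[0,0,-0.03],[0,0,0]],[120,[0,0,-0.07],[0,0,0]],[60,[0,0,-0.11],[0,0,0]],[60,[0,0,-0.15],[0,0,0]]]'
python3 -c "from h import *; 
q=camera_params('wrist'); q['pose']=np.load('w5.npy')
to([566,-380,175],102.8)"
```

```text
t: 13.7
tcp_pos: [496.6, 18.1, 24.1]
tcp_rot: [0.0, -0.11, 0.994, 0.0]
wrist_force: [-0.4, -0.2, -0.3]
finger_gap: 29.4
finger_force: 9.9
t: 14.2
tcp_pos: [496.4, 18.3, 24.1]
tcp_rot: [0.0, -0.11, 0.994, 0.0]
wrist_force: [0.4, -0.3, -0.3]
finger_gap: 39.4
finger_force: 0.0
t: 14.7
tcp_pos: [495.9, 18.1, 175.4]
tcp_rot: [-0.0, -0.11, 0.994, -0.0]
wrist_force: [0.4, 0.3, -0.6]
finger_gap: 62.5
finger_force: 0.0
t 14.7 tcp [495.9  18.1 175.4] ydir 102.6 shift [ 1.870e-02 -4.038e-01  4.000e-04] turn -0.2 j7 1.79 gap 62.5 F 0.0
```

```bash
python3 -m creep '[[60,[0.01,-0.2,0],[0,0,0]],[60,[0.01,-0.2,0],[0,0,0]],[60,[0.01,-0.2,0],[0,0,0]],[60,[0.01,-0.2,0],[0,0,0]],[60,[0.01,-0.2,0],[0,0,0]]]'
python3 -m creep '[[60,[0.009,-0.204,0],[0,0,0]],[60,[0.009,-0.204,0],[0,0,0]],[60,[0.009,-0.204,0],[0,0,0]],[60,[0.009,-0.204,0],[0,0,0]],[60,[0.009,-0.204,0],[0,0,0]]]'
python3 -m creep '[[60,[0,0,0],[0,0,0]],[60,[0,0,0],[0,0,0]],[60,[0,0,0],[0,0,0]],[60,[0,0,0],[0,0,0]],[60,[0,0,0],[0,0,0]]]'
python3 - <<'E'
from h import *
p,im=shot("wrist","w7.png"); np.save("w7.npy",p["pose"])
print(proj(p,[572,-382,70]),[([round(x) for x in d["centre"]],round(d["score"],2),proj(p,d["centre"])) for d in boxes_of("wrist","amber_34")])
to([570,-382,22],102.8)
E
```

```text
t: 15.2
tcp_pos: [529.8, -187.4, 174.4]
tcp_rot: [0.0, -0.105, 0.994, -0.002]
wrist_force: [-0.1, -0.3, 0.2]
finger_gap: 70.3
finger_force: 0.0
t: 15.7
tcp_pos: [564.3, -387.2, 173.5]
tcp_rot: [-0.001, -0.106, 0.994, -0.002]
wrist_force: [-0.7, 0.0, -0.5]
finger_gap: 70.2
finger_force: 0.0
t: 16.2
tcp_pos: [566.7, -378.9, 174.2]
tcp_rot: [0.0, -0.111, 0.994, 0.0]
wrist_force: [-0.1, 0.1, -0.2]
finger_gap: 70.6
finger_force: 0.0
(np.float64(279.7), np.float64(214.4)) [([570, -376, 56], 0.69, (np.float64(287.4), np.float64(209.2)))]
t 16.3 tcp [ 566.4 -379.5  174.2] ydir 102.7 shift [-0.0029 -0.0032  0.1522] turn -0.1 j7 2.54 gap 70.4 F 0.0
```

View pics/w7.png

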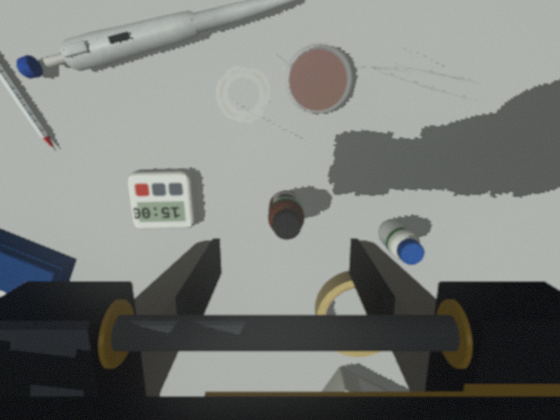

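Wrist view: amber_34 cap at (287,222), with white_blue_2 clear at (405,245) and the timer clear at (160,200).

```bash
python3 - <<'E'
from h import *
p=camera_params("wrist"); X=onz(p,287,222,70); print(X, tri([ray(p,287,222),ray(camera_params("scene"),396,261)]))
to([X[0],X[1],22],102.8)
E
```

```text
[ 577. -375.   70.] [ 580.4 -375.8   62.9]
t 16.3 tcp [ 566.4 -379.5  174.2] ydir 102.7 shift [-0.0112  0.0021  0.1522] turn -0.1 j7 2.54 gap 70.4 F 0.0
```

```bash
python3 -m creep '[[60,[-0.011,0.001,0.045],[0,0,0]],[60,[-0.011,0.001,0.09],[0,0,0]],[60,[-0.011,0.001,0.13],[0,0,0]],[60,[-0.011,0.001,0.152],[0,0,0]],[60,[-0.011,0.001,0.152],[0,0,0]]]' 12
python3 -m creep '[[110,[0,0,0],[0,0,0]],[140,[0,0,0],[0,0,0]],[255,[0,0,0],[0,0,0]],[255,[0,0,0],[0,0,0]],[255,[0,0,0],[0,0,0]]]' 12
python3 -m creep '[[255,[0,0,0],[0,0,0]],[255,[0,0,0],[0,0,0]],[255,[0,0,-0.03],[0,0,0]],[255,[0,0,-0.07],[0,0,0]],[255,[0,0,-0.12],[0,0,0]]]' 12
python3 -c "from h import *; to([551,29.2,150],102.8)"
```

```text
t: 16.8
tcp_pos: [574.3, -374.9, 17.9]
tcp_rot: [-0.003, -0.11, 0.994, 0.002]
wrist_force: [0.5, 0.3, 0.4]
finger_gap: 70.3
finger_force: 0.0
t: 17.3
tcp_pos: [577.2, -376.9, 22.9]
tcp_rot: [0.001, -0.11, 0.994, -0.0]
wrist_force: [0.4, 0.4, 2.6]
finger_gap: 33.2
finger_force: 12.0
t: 17.8
tcp_pos: [575.2, -375.8, 140.8]
tcp_rot: [-0.002, -0.11, 0.994, 0.001]
wrist_force: [1.0, -1.0, -0.6]
finger_gap: 33.4
finger_force: 12.0
t 17.8 tcp [ 575.2 -375.8  140.8] ydir 102.6 shift [-0.065   0.4005 -0.0082] turn -0.2 j7 2.54 gap 33.4 F 12.0
```

```bash
python3 -m creep '[[255,[-0.033,0.2,-0.01],[0,0,0]],[255,[-0.033,0.2,-0.01],[0,0,0]],[255,[-0.033,0.2,-0.01],[0,0,0]],[255,[-0.033,0.2,-0.01],[0,0,0]],[255,[-0.033,0.2,-0.01],[0,0,0]]]'
python3 -m creep '[[255,[-0.032,0.2,0],[0,0,0]],[255,[-0.032,0.2,0],[0,0,0]],[255,[-0.032,0.2,0],[0,0,0]],[255,[-0.032,0.2,0],[0,0,0]],[255,[-0.032,0.2,0],[0,0,0]]]'
python3 -m creep '[[255,[0,0,0],[0,0,0]],[255,[0,0,0],[0,0,0]],[255,[0,0,0],[0,0,0]],[255,[0,0,0],[0,0,0]],[255,[0,0,0],[0,0,0]]]'
python3 - <<'E'
from h import *
to([551,29.2,28],102.8)
p,im=shot("wrist","w8.png"); np.save("w8.npy",p["pose"])
E
```

```text
t: 18.3
tcp_pos: [565.5, -165.5, 151.5]
tcp_rot: [-0.0, -0.115, 0.993, 0.003]
wrist_force: [0.8, -0.5, -1.1]
finger_gap: 33.1
finger_force: 12.0
t: 18.8
tcp_pos: [551.7, 35.8, 151.3]
tcp_rot: [-0.0, -0.116, 0.993, 0.002]
wrist_force: [0.6, 0.1, -0.5]
finger_gap: 33.6
finger_force: 12.0
t: 19.3
tcp_pos: [552.6, 26.6, 151.9]
tcp_rot: [-0.0, -0.109, 0.994, -0.0]
wrist_force: [0.3, 0.0, -0.3]
finger_gap: 33.0
finger_force: 12.0
t 19.3 tcp [552.6  26.6 151.9] ydir 102.5 shift [0.001  0.0029 0.1239] turn -0.3 j7 1.85 gap 33.0 F 12.0
```

View pics/w8.png

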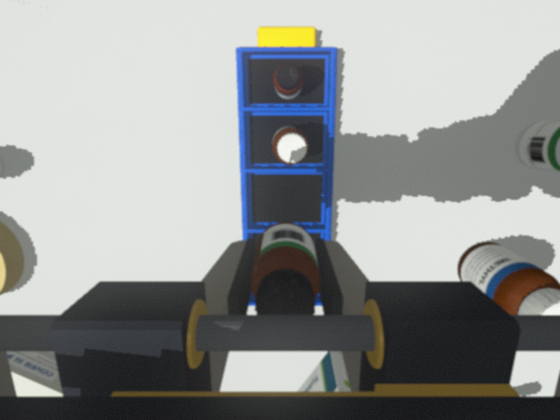

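amber_24 (288,80) and amber_30 (291,145) stand upright in bays 1 and 2. Bay 3 (285,200) is free, so I'll lower amber_34.

```bash
python3 -m creep '[[255,[0.001,0.003,0.045],[0,0,0]],[255,[0.001,0.003,0.08],[0,0,0]],[255,[0.001,0.003,0.095],[0,0,0]],[255,[0.001,0.003,0.095],[0,0,0]],[255,[0.001,0.003,0.1],[0,0,0]]]'
python3 -m creep '[[255,[0,0,0.01],[0,0,0]],[255,[0,0,0.016],[0,0,0]],[255,[0,0,0.02],[0,0,0]],[255,[0,0,0.0235],[0,0,0]],[255,[0,0,0.0235],[0,0,0]]]'
python3 -c "from h import *; to([551,29.2,28],102.8)"
```

```text
t: 19.85
tcp_pos: [552.4, 30.2, 53.1]
tcp_rot: [0.001, -0.11, 0.994, -0.0]
wrist_force: [0.3, -1.1, -0.4]
finger_gap: 33.8
finger_force: 12.0
t: 20.35
tcp_pos: [550.9, 30.5, 28.2]
tcp_rot: [-0.0, -0.11, 0.994, -0.0]
wrist_force: [-0.0, 0.6, -0.9]
finger_gap: 33.3
finger_force: 12.0
t 20.35 tcp [550.9  30.5  28.2] ydir 102.6 shift [ 0.0001 -0.0013  0.0002] turn -0.2 j7 1.93 gap 33.3 F 12.0
```

```bash
python3 -m creep '[[140,[0,0,0],[0,0,0]],[130,[0,0,0],[0,0,0]],[130,[0,0,0],[0,0,0]],[120,[0,0,-0.02],[0,0,0]],[110,[0,0,-0.05],[0,0,0]]]'
python3 -m creep '[[100,[0,0,-0.05],[0,0,0]],[60,[0,0,-0.1],[0,0,0]],[50,[0,0.04,-0.14],[0,0,0]],[50,[0,0.08,-0.14],[0,0,0]],[50,[0,0.12,-0.14],[0,0,0]]]'
python3 -c "from h import *; to([575,239,215],102.8)"
```

```text
t: 20.85
tcp_pos: [549.5, 30.3, 77.7]
tcp_rot: [-0.002, -0.11, 0.994, -0.0]
wrist_force: [0.8, -0.2, 0.6]
finger_gap: 52.0
finger_force: 0.0
t: 21.35
tcp_pos: [525.2, 149.4, 220.9]
tcp_rot: [0.002, -0.11, 0.994, 0.001]
wrist_force: [-0.0, -0.4, -0.4]
finger_gap: 73.3
finger_force: 0.0
t 21.35 tcp [525.2 149.4 220.9] ydir 102.6 shift [-0.0681  0.0765  0.0063] turn -0.2 j7 1.57 gap 73.3 F 0.0
```

```bash
python3 -m creep '[[50,[-0.068,0.0765,0.006],[0,0,0]],[50,[-0.068,0.0765,0.006],[0,0,0]],[50,[-0.068,0.0765,0.006],[0,0,0]],[50,[-0.068,0.0765,0.006],[0,0,0]],[50,[-0.068,0.0765,0.006],[0,0,0]]]' 20
python3 -m creep '[[50,[0,0,0],[0,0,0]],[50,[0,0,0],[0,0,0]],[50,[0,0,0],[0,0,0]],[50,[0,0,0],[0,0,0]],[50,[0,0,0],[0,0,0]]]'
python3 - <<'E'
from h import *
p,im=shot("wrist","w9.png"); np.save("w9.npy",p["pose"])
print(proj(p,[579,239,105]),[([round(x) for x in d["centre"]],round(d["score"],2),proj(p,d["centre"])) for d in boxes_of("wrist","amber_54")])
to([579,239,33],102.8)
E
```

```text
t: 21.85
tcp_pos: [574.0, 235.4, 212.3]
tcp_rot: [-0.0, -0.109, 0.994, -0.0]
wrist_force: [-0.3, 0.0, -0.5]
finger_gap: 73.9
finger_force: 0.0
t: 22.35
tcp_pos: [574.2, 237.0, 212.6]
tcp_rot: [0.0, -0.11, 0.994, 0.0]
wrist_force: [-0.5, -0.3, 0.2]
finger_gap: 73.9
finger_force: 0.0
(np.float64(285.7), np.float64(214.1)) [([549, 42, 54], 0.95, (np.float64(92.7), np.float64(127.2))), ([574, 241, 103], 0.74, (np.float64(289.5), np.float64(208.1))), ([499, 31, 53], 0.59, (np.float64(84.9), np.float64(70.3)))]
t 22.45 tcp [574.2 237.1 212.4] ydir 102.6 shift [-0.0051  0.0008  0.1794] turn -0.2 j7 1.48 gap 74.0 F 0.0
```

View pics/w9.png

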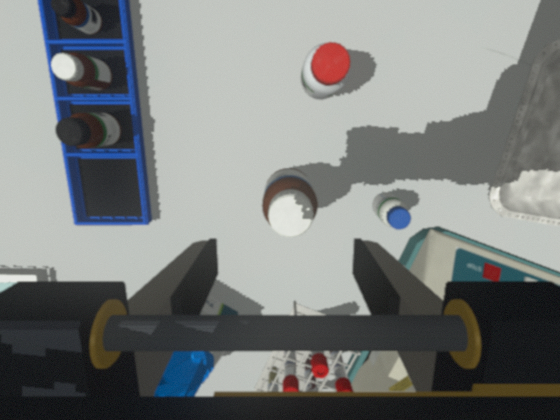

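Wrist view: amber_54 cap at (290,214). All three placed bottles stand in order at the left, and the neighbours are clear of the fingers.

```bash
python3 -m creep '[[50,[-0.005,0.003,0.045],[0,0,0]],[50,[-0.005,0.003,0.09],[0,0,0]],[50,[-0.005,0.003,0.13],[0,0,0]],[50,[-0.005,0.003,0.16],[0,0,0]],[50,[-0.005,0.003,0.178],[0,0,0]]]' 20
python3 -m creep '[[50,[0,0,0],[0,0,0]],[80,[0,0,0],[0,0,0]],[100,[0,0,0],[0,0,0]],[255,[0,0,0],[0,0,0]],[255,[0,0,0],[0,0,0]]]' 20
python3 -m creep '[[255,[0,0,0],[0,0,0]],[255,[0,0,0],[0,0,0]],[255,[0,0,0],[0,0,0]],[255,[0,0,-0.01],[0,0,0]],[255,[0,0,-0.03],[0,0,0]]]' 20
python3 -c "from h import *; to([617.4,44.3,170],102.8)"
```

```text
t: 22.95
tcp_pos: [576.9, 240.6, 31.4]
tcp_rot: [-0.002, -0.11, 0.994, -0.001]
wrist_force: [0.5, -0.3, -0.1]
finger_gap: 73.8
finger_force: 0.0
t: 23.45
tcp_pos: [579.4, 241.7, 36.0]
tcp_rot: [0.001, -0.11, 0.994, 0.001]
wrist_force: [-0.2, 0.1, 4.6]
finger_gap: 53.0
finger_force: 20.0
t: 23.95
tcp_pos: [576.9, 240.4, 63.6]
tcp_rot: [-0.002, -0.11, 0.994, -0.001]
wrist_force: [0.4, -0.2, -1.9]
finger_gap: 53.0
finger_force: 20.0
t 23.95 tcp [576.9 240.4  63.6] ydir 102.6 shift [ 0.0038 -0.2003 -0.1062] turn -0.2 j7 1.53 gap 53.0 F 20.0
```

```bash
python3 -m creep '[[255,[0,0,-0.04],[0,0,0]],[255,[0,0,-0.08],[0,0,0]],[255,[0.001,-0.03,-0.106],[0,0,0]],[255,[0.002,-0.07,-0.106],[0,0,0]],[255,[0.003,-0.11,-0.106],[0,0,0]]]'
python3 -m creep '[[255,[0.001,-0.04,0],[0,0,0]],[255,[0.001,-0.075,0],[0,0,0]],[255,[0.001,-0.09,0],[0,0,0]],[255,[0.001,-0.09,0],[0,0,0]],[255,[0.001,-0.09,0],[0,0,0]]]'
python3 -m creep '[[255,[0,0,0],[0,0,0]],[255,[0,0,0],[0,0,0]],[255,[0,0,0],[0,0,0]],[255,[0,0,0],[0,0,0]],[255,[0,0,0],[0,0,0]]]'
python3 - <<'E'
from h import *
to([617.4,44.3,40],102.8)
p,im=shot("wrist","w10.png")
E
```

```text
t: 24.45
tcp_pos: [599.9, 132.5, 172.1]
tcp_rot: [0.001, -0.111, 0.994, 0.0]
wrist_force: [0.4, 0.2, -1.4]
finger_gap: 53.0
finger_force: 20.0
t: 24.95
tcp_pos: [617.9, 47.0, 170.3]
tcp_rot: [-0.0, -0.111, 0.994, 0.001]
wrist_force: [0.1, -1.2, -1.5]
finger_gap: 53.1
finger_force: 20.0
t: 25.45
tcp_pos: [618.3, 45.5, 170.4]
tcp_rot: [0.0, -0.11, 0.994, 0.0]
wrist_force: [0.4, -0.2, -0.8]
finger_gap: 53.3
finger_force: 20.0
t 25.45 tcp [618.3  45.5 170.4] ydir 102.7 shift [ 0.0012 -0.0009  0.1304] turn -0.1 j7 1.83 gap 53.3 F 20.0
```

View pics/w10.png

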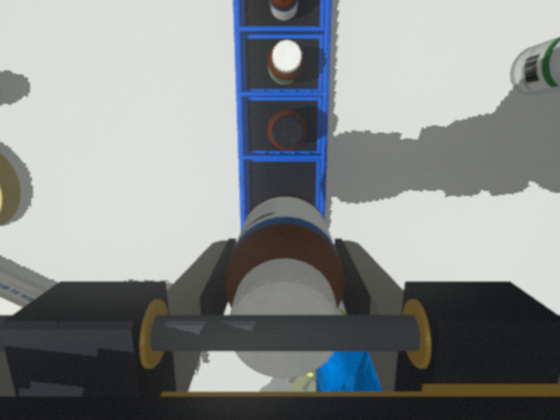

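Bay 4 (285,180) is free under the held amber_54. amber_34, amber_30 and amber_24 stand in bays 3, 2 and 1. I'll check the blue clump behind before going down.

```bash
python3 - <<'E'
from h import *
p=camera_params("wrist")
for z in (0,60,110): print(z,onz(p,350,345,z),onz(p,310,375,z),onz(camera_params("scene"),316,152,z))
E
python3 -m creep '[[255,[0.001,-0.001,0.04],[0,0,0]],[255,[0.001,-0.001,0.075],[0,0,0]],[255,[0.001,-0.001,0.095],[0,0,0]],[255,[0.001,-0.001,0.1],[0,0,0]],[255,[0.001,-0.001,0.1],[0,0,0]]]'
python3 -c "from h import *; to([617.4,44.3,40],102.8)"
```

```text
0 [778.6 160.3   0. ] [829.4 124.2   0. ] [1008.2  475.     0. ]
60 [738.5 137.4  60. ] [780.4 107.7  60. ] [888.1 314.6  60. ]
110 [705.1 118.4 110. ] [739.6  93.9 110. ] [787.9 180.9 110. ]
t: 26.0
tcp_pos: [617.4, 43.7, 70.0]
tcp_rot: [-0.001, -0.11, 0.994, -0.0]
wrist_force: [0.1, -0.2, -1.8]
finger_gap: 53.3
finger_force: 20.0
t 26.0 tcp [617.4  43.7  70. ] ydir 102.6 shift [-0.0002  0.0006  0.03  ] turn -0.2 j7 1.88 gap 53.3 F 20.0
```

Clear: the clump is at x ≥ 700 and the hand only reaches about 675. Lowering.

```bash
python3 -m creep '[[255,[0,0,0.012],[0,0,0]],[255,[0,0,0.02],[0,0,0]],[255,[0,0,0.026],[0,0,0]],[255,[0,0,0.029],[0,0,0]],[255,[0,0,0.03],[0,0,0]]]'
python3 -m creep '[[255,[0,0,0],[0,0,0]],[255,[0,0,0],[0,0,0]],[255,[0,0,0],[0,0,0]],[255,[0,0,0],[0,0,0]],[255,[0,0,0],[0,0,0]]]'
```

```text
t: 26.5
tcp_pos: [617.6, 44.0, 41.0]
tcp_rot: [-0.0, -0.11, 0.994, 0.0]
wrist_force: [-3.9, 0.1, 9.2]
finger_gap: 52.9
finger_force: 20.0
t: 27.0
tcp_pos: [617.6, 44.0, 41.0]
tcp_rot: [-0.0, -0.11, 0.994, 0.0]
wrist_force: [-2.8, 0.7, 5.4]
finger_gap: 53.4
finger_force: 20.0
```

```bash
python3 -m creep '[[95,[0,0,0],[0,0,0]],[80,[0,0,0],[0,0,0]],[60,[0,0,0],[0,0,0]],[50,[0,0,0],[0,0,0]],[50,[0,0,-0.02],[0,0,0]]]'
python3 -m creep '[[50,[0,0,-0.04],[0,0,0]],[50,[0,0,-0.08],[0,0,0]],[50,[0,0,-0.12],[0,0,0]],[50,[0,0,-0.16],[0,0,0]],[50,[0,0,-0.2],[0,0,0]]]'
python3 -m creep '[[50,[0,0,-0.05],[0,0,0]],[50,[0,0,-0.05],[0,0,0]],[50,[0,0,-0.05],[0,0,0]],[50,[0,0,-0.05],[0,0,0]],[50,[0,0,-0.05],[0,0,0]]]'
python3 - <<'E'
from h import *
_,a=shot("wrist","w11.png"); _,b=shot("scene","s2.png")
cv2.imwrite("pics/end.png",np.hstack([cv2.resize(a[:,130:430],(420,588)),cv2.resize(b[130:310,180:480][:, :],(380,228)).repeat(1,0) if 0 else cv2.copyMakeBorder(cv2.resize(b[130:310,180:480],(380,228)),0,360,0,0,cv2.BORDER_CONSTANT)]))
E
```

```text
t: 27.5
tcp_pos: [615.6, 43.8, 58.2]
tcp_rot: [-0.002, -0.11, 0.994, -0.0]
wrist_force: [0.9, -1.2, 0.5]
finger_gap: 73.9
finger_force: 0.0
t: 28.0
tcp_pos: [617.4, 43.8, 262.1]
tcp_rot: [0.0, -0.11, 0.994, 0.0]
wrist_force: [0.7, 0.3, -0.3]
finger_gap: 73.7
finger_force: 0.0
t: 28.5
tcp_pos: [616.8, 43.9, 308.6]
tcp_rot: [-0.002, -0.11, 0.994, -0.0]
wrist_force: [0.1, 0.6, 0.3]
finger_gap: 74.3
finger_force: 0.0
```

View pics/end.png

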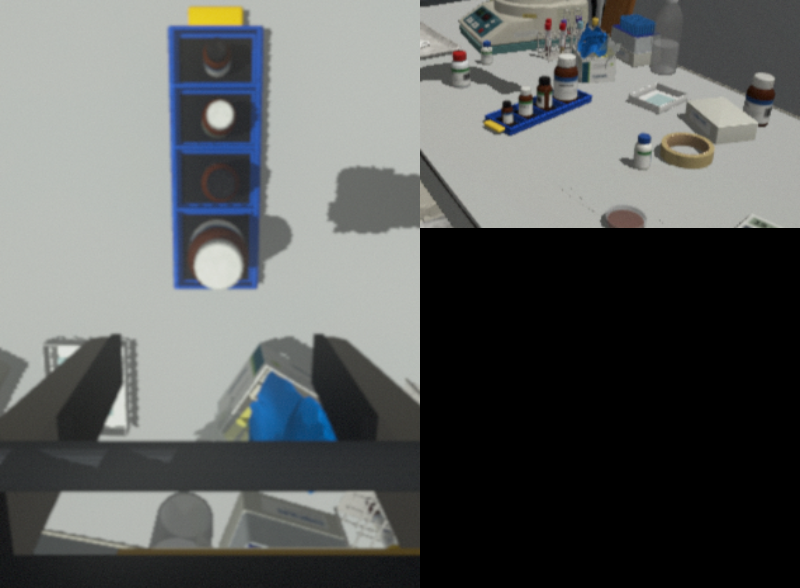

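All four bottles stand upright in their bays, graded from the tab up: wrist crop (217,60), (220,115), (220,182), (218,262). In the scene crop the white bottles and the spare are standing where they were.

```bash
python3 -c "from workcell import r; print(r.hand_in())"
```

```text
the job is handed in; nothing more can be done
None
```

The job is handed in at about 28.6 s: all four brown bottles stand upright in the carrier, graded from the shortest by the yellow tab to the tallest at the other end, with the white bottles and the spare left where they were.

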